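# Fit the liquid-detergent flap in the washer drawer

## Robot

A 6-joint arm with a two-finger parallel gripper is mounted at the origin on the work surface. World frame = base frame: x ahead of the robot, y to its left, z up, the work surface at z = 0. Lengths are in m, angles in degrees, forces in N, time in s.
With the tool pointing down it reaches from about 0.375 to 0.75 m from the base axis. Payload 9 kg.
Tool frame: the origin (TCP) lies where the fingers leave the gripper's body, on its centre line; the fingertips stand 73 mm ahead of it and the grasp point (between the pads) lies 54 mm ahead of it (robot.tip_reach is the distance from the TCP to the fingertips, in m); z points along the fingers, y is the direction in which the jaws open and shut (so a half turn about z gives the same grasp; the last joint's range is limited). The gripper opens to 85 mm and grips with 20 to 120 N. Pads are 22 mm wide; open, the fingers measure 114 mm over their backs; the gripper's body (76 mm by 85 mm) begins 54 mm behind the grasp point. The pads swing forward as they close: fully open they stand 13 mm farther back than shut.
Start: joints at [54.849, 5.964, 5.575, 89.605, 0, 77.527], TCP at [0.231, 0.554, 0.304] pointing down, gripper open.
Joint ranges: [-171.21, 171.21], [-48.23, 106.86], [-62.78, 66.21], [-105.2, 120.99], [-86.42, 89.51], [-180, 180]. Speed limits (degrees/s): [127.2, 127.2, 147.25, 180, 180, 180].

## Interface

Orientations are given as [roll, pitch, yaw] about the fixed x, y, z axes, in that order (R = Rz(yaw) Ry(pitch) Rx(roll)).
In Python, from plant import robot gives the robot as it stands. Calls block until the motion is done:
- robot.move_pose(position, orientation): joint-space move of the TCP to a pose.
- robot.line_to(position, vel=0.15, rotation=None, guard=None): straight line of the TCP; rotation=None keeps the orientation; vel is the mean speed in m/s. With guard (N) it stops when the force on the tool has changed by that much, and returns True; else False.
- robot.goto_joints(angles): joint-space move.
- robot.set_gripper(opening): finger opening in m; the grip force is fixed at half the most; returns when the fingers have stopped.
- robot.pause(seconds).
- robot.ik(position, orientation): joint angles nearest the present ones, or None.
- robot.observe(): the state.
- robot.grab_frame(name): name is "scene" or "top" or "wrist"; returns the picture (384x512x3 uint8, blue, green, red); there is no depth.
- robot.get_calibration(name): a dict with "vertical_fov" (degrees; the focal length in pixels is half the picture's height over the tangent of half this angle, whatever the lens; pixels are square), "cx", "cy" (the principal point, pixels), "rvec" (rotation vector, rad) and "tvec" (3), from world to camera coordinates, as OpenCV has them. Camera axes: x right, y down, z forward; pixel columns grow to the right and rows downward; lengths in m; the calibration is good to about 2 mm. A picture is of the moment at which its call begins: read the wrist's pose just before it. get_calibration takes no time and is no camera call; for the wrist camera it gives the pose at the moment of the call.
A pose or a line that the arm cannot do raises robot.IKError and nothing moves.
- robot.job_done(): hands the job in, once; it reports no verdict.
The state is a dict: "time": time; "q": joint angles; "qvel": joint speeds; "joint_torque": joint torques, N m; "tool_pos": TCP position; "tcp_rot": TCP orientation; "ft_force": force on the tool from outside, world axes, zero at the start; "torque": the same for the moment, N m; "gripper_width": finger opening in m.
Only numpy, scipy, OpenCV 4.12 (cv2) and the standard library are available. Lean on these libraries where they do the work, as an engineer would, in place of code of your own. Each camera call takes 0.05 s, during which the arm holds its last target. There are 200 camera calls.

## Task

Get the washer ready for liquid detergent: stand the flap on edge, drain notch down, in the front pair of guides in the wide compartment of the open drawer, lowering it right down to the floor without dropping it, then gently slide the drawer fully shut. The flap lies flat, so lean it on something such as the rim of the empty dish while you change your grip to its top edge. Leave the bottle, the lint filter and the clothespins where they are, and the dish about where it is.

Things in the scene. Friction and masses are not known exactly. Their poses are not given: they have to be found in the camera images.
- flap_mid (a point): Centre of the flap: smoky grey-blue plastic plate with flanged rim and thin ribbed web, 66 mm high (x) by 60 wide (y) by 8 thick (z), about 40 g, lying flat at first. Its x axis points from the lower edge, with a 20 mm wide drain notch in its middle, to the plain top edge (33 mm from here). The faces are alike; either may face the drawer's front.
- dish_mid (a point): Centre, half-way up, of the empty rectangular white ceramic dish: 130 mm (x) by 95 (y) by 33 high, walls and floor 4 mm, 0.4 kg, loose. Its long +y side, 47.5 mm from here, is the left one seen from the robot; the rim is 16.5 mm above this point. The flap leaned at about 45 degrees, foot on the ledge and back on the rim of a long side, stays put.
- slot_front (a point): Where the flap's centre is when it stands fully down in the front guides of the drawer's wide compartment (on the left seen from the robot, nearest the ledge). x points into the washer (the way the drawer shuts), z up. Flap thickness lies along x, width along y. The floor is 33 mm below, the rims 33 mm above, level with the seated flap's top.
- slot_rear (a point): The same point of the rear guides, 45 mm further in; not to be used. Compartment 68 mm wide (y). Each guide: a vertical groove 11 mm wide (x), 10 mm deep between two ribs on each side wall, its mouth widening to about 18 mm; 48 mm free between left and right ribs. The front panel's inside is 62 mm in front (-x) of the front guides, 12 mm higher than the rims.
- drawer_face (a point): Middle of the outer face of the drawer's flat front panel (200 mm wide along y, 98 mm high), which faces -x; moves with the drawer. The place to push. The panel's top is 49 mm above this point; the washer's worktop is 71 mm above it.
- drawer (a joint): How far the drawer is out, m: 0 = fully shut, up to 0.22; it slides with about 2.5 N of friction, no spring.
- softener: Closed pink softener bottle with twist cap, round, 76 mm across, 222 mm high; origin at the centre of its underside. To be left alone.
- lint_filter: Ribbed aluminium lint filter lying flat, 80 by 115 by 14 mm; origin at the centre of its underside. To be left alone.
- pin_a: Clothespin lying on the ledge, 11 by 74 (its y) by 10 mm; origin at the centre of its underside. To be left alone.
- pin_b: A second clothespin of the same size. To be left alone.
Not all that is in view belongs to the job. Of the things that look like the part that bears flap_mid, take the one that is farthest from the robot's base at the start.

How it is judged (in metres and radians):
On the way:
1. the flap stands on edge, notch down, fully down in the front guides and let go, with the drawer still open (value of joint drawer above 0.08 m and contact force between flap and the fingers below 0.05 N and x of flap_mid in the frame of slot_front between -0.006 and 0.006 m and y of flap_mid in the frame of slot_front between -0.006 and 0.006 m and z of flap_mid in the frame of slot_front between -0.005 and 0.004 m and angle between flap_mid's own x axis and vertical below 0.12 rad), for 0.2 s.
At the end, for the whole second after the job is handed in: The drawer is shut to within 6 mm, and the flap stands at rest in the front guides: centre within 6 mm of its seat along and across the drawer and 4 mm in height, upright with the notch down within 0.12 rad, its faces square to the drawer within 0.15 rad (value of joint drawer below 0.006 m and x of flap_mid in the frame of slot_front between -0.006 and 0.006 m and y of flap_mid in the frame of slot_front between -0.006 and 0.006 m and z of flap_mid in the frame of slot_front between -0.005 and 0.004 m and angle between flap_mid's own x axis and vertical below 0.12 rad and angle between the z axis of flap_mid and the x axis of slot_front, either way round below 0.15 rad and linear speed of flap below 0.05 m/s); the robot touches nothing.
It fails at once if the flap is dropped into the guides, or the drawer is slammed with it (over 0.4 m/s) (distance between flap_mid and slot_front below 0.04 m and linear speed of flap above 0.4 m/s).
It fails at once if the softener bottle is moved over 30 mm (distance of softener from where it was at the start of the episode above 0.03 m).
It fails at once if the lint filter is moved over 30 mm (distance of lint_filter from where it was at the start of the episode above 0.03 m).
It fails at once if a clothespin is moved over 30 mm (distance of any of pin_a, pin_b from where it was at the start of the episode above 0.03 m).
It fails at once if the dish is moved over 50 mm or tipped (distance of dish_mid from where it was at the start of the episode above 0.05 m or angle between dish_mid's own z axis and vertical above 0.4 rad).
It also fails if it takes over 72 s, if anything falls off the work surface, if the arm or the gripper's body presses on something with over 40 N, if the wrist force passes 120 N, or if a joint passes its speed limit or range.

## Working session

There is one attempt and no reset: what is moved stays moved. The work goes in short steps, each a Python script; the robot and the scene stay as the last script left them, time stands still between calls to the robot, and variables do not carry over. Pictures are saved under pics/ and viewed, about 8 in all and at most 12, crops included, and the job is handed in when it is done.

```bash
ls; mkdir -p pics; cat > h.py <<'E'
import numpy as np, cv2
from plant import robot
def cal(n):
    c=robot.get_calibration(n); f=192/np.tan(np.radians(c["vertical_fov"])/2)
    K=np.array([[f,0,c["cx"]],[0,f,c["cy"]],[0,0,1]]); return K,cv2.Rodrigues(np.array(c["rvec"],float))[0],np.array(c["tvec"],float).ravel(),c
def px2w(n,uv,z,C=None):
    K,R,t,_=C or cal(n); uv=np.atleast_2d(np.array(uv,float))
    d=np.linalg.solve(K,np.c_[uv,np.ones(len(uv))].T); d=(R.T@d).T; o=-R.T@t
    return o+d*((z-o[2])/d[:,2])[:,None]
def w2px(n,p,C=None):
    K,R,t,_=C or cal(n); q=(K@(R@np.atleast_2d(np.array(p,float)).T+t[:,None])).T; return q[:,:2]/q[:,2:]
E
python3 - <<'E'
from h import *
s=robot.grab_frame("scene");t=robot.grab_frame("top")
cv2.imwrite("pics/s0.png",s);cv2.imwrite("pics/t0.png",t)
cv2.imwrite("pics/t0b.png",cv2.resize(t,(800,600),interpolation=cv2.INTER_CUBIC))
cv2.imwrite("pics/s0b.png",cv2.resize(s,(800,600),interpolation=cv2.INTER_CUBIC))
for n in("scene","top","wrist"):
    K,R,tt,c=cal(n);print(n,c,-R.T@tt)
print(robot.observe())
E
```

```text
pics
scene {'vertical_fov': 54.447379107349555, 'cx': 252.47200399378437, 'cy': 197.7011530032601, 'rvec': array([ 0.68252718,  2.60879398, -1.17537685]), 'tvec': array([ 0.4438723 , -0.20661295,  1.28993494])} [0.91952823 0.74882828 0.70524303]
top {'vertical_fov': 47.790791641311756, 'cx': 252.5876854472653, 'cy': 189.42732677528514, 'rvec': array([ 2.12281861, -2.11893956,  0.18752436]), 'tvec': array([0.12830983, 0.5544323 , 1.32742736])} [0.30097043 0.11768618 1.40765364]
wrist {'vertical_fov': 71.69091059138199, 'cx': 252.41703808822658, 'cy': 191.59511833856718, 'rvec': array([-2.42593339, -1.6146144 , -0.21354126]), 'tvec': array([-0.59896521, -0.0330455 ,  0.37949903])} [0.16949084 0.57857918 0.37468632]
{'time': 0.1, 'q': array([ 5.48504497e+01,  5.99412892e+00,  5.53046376e+00,  8.96046079e+01,
       -1.12179459e-03,  7.75270002e+01]), 'qvel': array([-0.0322936 , -0.10802682,  0.11111051,  0.03081683, -0.04834362,
        0.05950677]), 'joint_torque': array([ 5.60915694e-03, -5.58204174e+01,  5.04722643e+01,  1.30353821e-02,
       -2.41446669e-04,  2.26289387e-05]), 'tool_pos': array([0.23117989, 0.55343625, 0.30320085]), 'tcp_rot': array([-1.79933096e+02, -1.36502597e-02,  1.57323442e+02]), 'ft_force': array([-0.82493357, -0.98078658,  0.1152734 ]), 'torque': array([0.00831867, 0.04036582, 0.00029356]), 'gripper_width': 0.08561350473550428}
```

View pics/t0b.png

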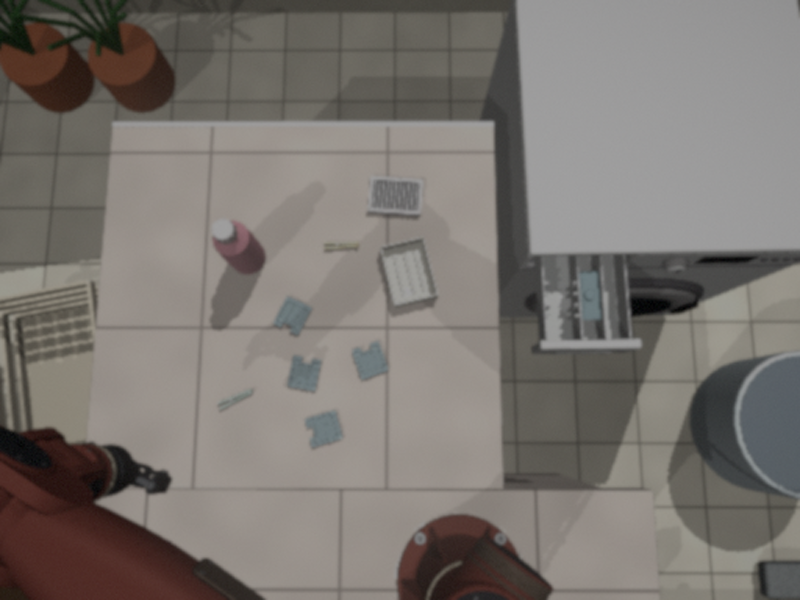

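View pics/s0b.png

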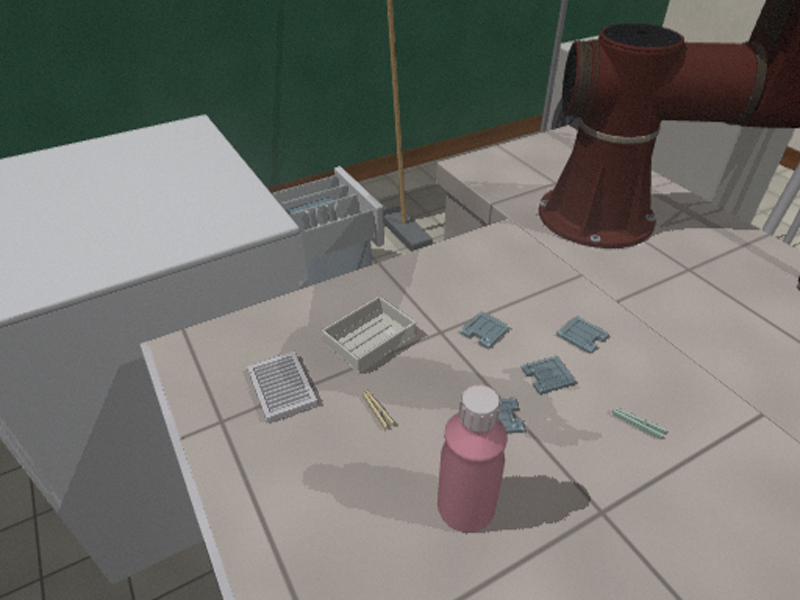

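Top view (800x600 scale): flap candidates at (293,316), (305,373), (370,361) and (323,429). The dish is at (408,273) and the drawer at (585,300). I'll compute each candidate's distance from the base.

```bash
python3 - <<'E'
from h import *
s=1.5625
for n,p,z in [("f1",(293,316),.008),("f2",(305,373),.008),("f3",(370,361),.008),("f4",(323,429),.008)]:
    w=px2w("top",np.array(p)/s,z)[0];print(n,w,np.hypot(*w[:2]))
print("dish rim",px2w("top",np.array([(380,247),(423,239),(436,302),(391,310)])/s,.033))
print("filter/pinyellow/pingreen/bottle top/base",px2w("top",np.array([(395,196),(341,247),(236,400)])/s,.01),px2w("top",np.array([(224,230)])/s,.222),px2w("top",np.array([(246,262)])/s,.0))
print("ledge corners",px2w("top",np.array([(495,122),(500,487)])/s,0))
print("wrist cam fov on table", px2w("wrist",[(0,0),(511,0),(511,383),(0,383)],0))
t=cv2.imread("pics/t0.png")
a=cv2.resize(t[180:295,150:260],None,fx=5,fy=5,interpolation=cv2.INTER_CUBIC)
b=cv2.resize(t[155:230,325:420],None,fx=5,fy=5,interpolation=cv2.INTER_CUBIC)
# look pose
for y in (.30,.33,.36):
  for x in (.3,.34,.38): print(x,y,robot.ik([x,y,.32],[180,0,90]))
E
```

```text
f1 [0.51951803 0.34247725 0.008     ] 0.6222456507062882
f2 [0.40068569 0.31412262 0.008     ] 0.5091385237929839
f3 [0.42565415 0.18032378 0.008     ] 0.4622749408883336
f4 [0.28751783 0.27449158 0.008     ] 0.39750739297869875
dish rim [[0.662022   0.16047022 0.033     ]
 [0.67936685 0.07037056 0.033     ]
 [0.54518983 0.04427279 0.033     ]
 [0.52836791 0.13695725 0.033     ]]
filter/pinyellow/pingreen/bottle top/base [[0.78164465 0.12953304 0.01      ]
 [0.66802545 0.24427427 0.01      ]
 [0.34525938 0.45362868 0.01      ]] [[0.64412778 0.43849685 0.222     ]] [[0.63747674 0.44793855 0.        ]]
ledge corners [[ 0.95679229 -0.09182477  0.        ]
 [ 0.17418827 -0.08259795  0.        ]]
wrist cam fov on table [[-0.08025328  0.34828278  0.        ]
 [ 0.16101362  0.92442202  0.        ]
 [ 0.77491123  0.83284095  0.        ]
 [ 0.41778636 -0.02192274  0.        ]]
0.3 0.3 [ 27.21354975 -24.81641244 -20.46592004  94.3504924    0.
 117.21354975]
0.34 0.3 [ 24.81576275 -19.53082115 -16.41069955  93.1201216    0.
 114.81576275]
0.38 0.3 [ 22.76352676 -14.06633265 -11.91764161  92.14869104   0.
 112.76352676]
0.3 0.33 [ 30.83275097 -20.87066625 -17.46543804  93.40522821   0.
 120.83275097]
0.34 0.33 [ 28.27077696 -15.89502499 -13.45569169  92.43933329   0.
 118.27077696]
0.38 0.33 [ 26.04960612 -10.70007077  -8.99484976  91.70522101   0.
 116.04960612]
0.3 0.36 [ 34.13944757 -16.81856304 -14.21923315  92.59932989   0.
 124.13944757]
0.34 0.36 [ 31.46415059 -12.12392618 -10.24566206  91.87826412   0.
 121.46415059]
0.38 0.36 [ 29.11700974  -7.17526449  -5.80618808  91.3690764    0.
 119.11700974]
```

```bash
python3 - <<'E'
from h import *
def tri(a,b):
    P=[]
    for n in("top","scene"):
        K,R,t,_=cal(n);P.append(K@np.c_[R,t])
    X=cv2.triangulatePoints(P[0],P[1],np.array(a,float)/1.5625,np.array(b,float)/1.5625);X=(X[:3]/X[3]).ravel()
    print(X.round(3),(w2px("top",X)*1.5625-a).round(1),(w2px("scene",X)*1.5625-b).round(1))
tri((540,346),(382,211)); tri((641,346),(337,169)); tri((530,253),(300,233))
p=[.43,.29,.34]; robot.move_pose(p,[180,0,160])
im=robot.grab_frame("wrist"); np.save("c1.npy",np.array(cal("wrist"),dtype=object),allow_pickle=True)
cv2.imwrite("pics/w1.png",im); cv2.imwrite("pics/w1b.png",cv2.resize(im,(800,600),interpolation=cv2.INTER_CUBIC)); print(robot.observe()["time"])
E
```

```text
[ 0.45  -0.159  0.066] [[-0.3  0.5]] [[-0.7 -0.2]]
[ 0.453 -0.36   0.067] [[ 0.5 -0.8]] [[1.1 0.3]]
[ 0.635 -0.142  0.085] [[-0.4  0.7]] [[-1.1 -0.3]]
1.4083
```

View pics/w1b.png

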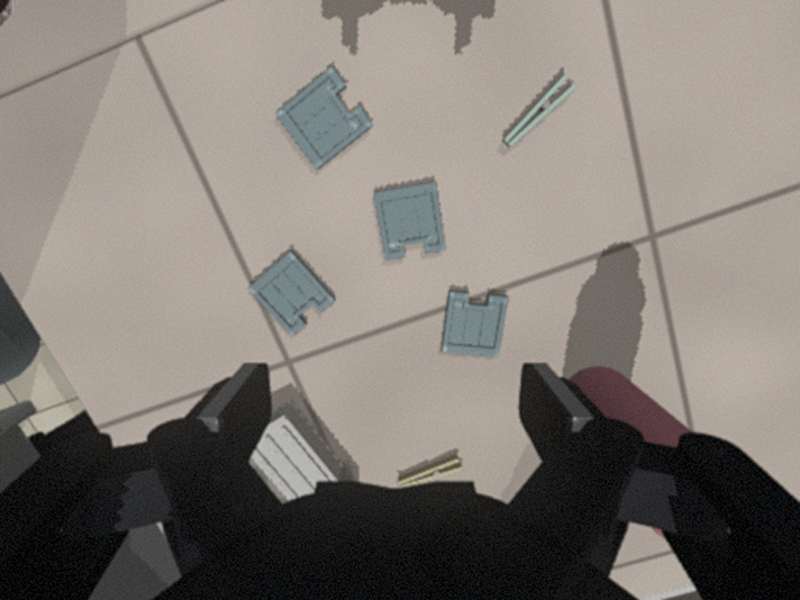

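w1 (800x600): the four flaps are at (325,118), (408,218), (292,290) and (475,322). In the top view their base distances are 0.40, 0.51, 0.46 and 0.62 m. The one at (475,322) is the farthest and so the target, with its notch facing image-up. I'll confirm it in a crop with measured corners.

```bash
python3 - <<'E'
from h import *
im=cv2.imread("pics/w1.png"); C=tuple(np.load("c1.npy",allow_pickle=True))
h=cv2.cvtColor(im,cv2.COLOR_BGR2HSV)
m=cv2.inRange(h,(85,40,50),(115,255,255)); n,l,st,ce=cv2.connectedComponentsWithStats(m)
for i in range(1,n):
    if st[i,4]<500: continue
    c=max(cv2.findContours((l==i).astype(np.uint8),0,2)[0],key=cv2.contourArea)
    w=px2w("wrist",c[:,0,:],.008,C)[:,:2]
    r=cv2.minAreaRect((w*1000).astype(np.float32))
    print(st[i],"rect mm",np.round(r[0]),np.round(r[1],1),round(r[2],1),"dist",round(np.hypot(*r[0])))
    if abs(ce[i,0]-304)<15: print(np.round(cv2.boxPoints(r),1), "hull-notch centroid", (w.mean(0)*1000).round(1), px2w("wrist",[ce[i]],.008,C).round(4))
    cv2.polylines(im,[np.round(w2px("wrist",np.c_[cv2.boxPoints(r)/1000,[.008]*4],C)).astype(int)],True,(0,0,255),1)
cv2.imwrite("pics/w1c.png",cv2.resize(im[100:240,150:340],None,fx=4,fy=4,interpolation=cv2.INTER_CUBIC))
print(robot.tip_reach)
E
```

```text
0.0726
```

View pics/w1c.png

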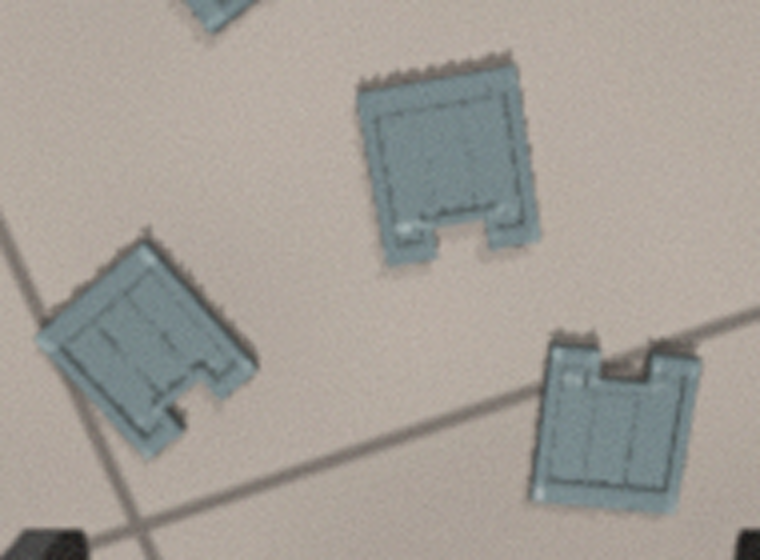

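The crop shows the target at (615,430), notch up. Corners are about (552,344), (700,357), (672,512) and (530,500). The colour threshold was too strict, so I'll measure from a better mask and those corners.

```bash
python3 - <<'E'
from h import *
im=cv2.imread("pics/w1.png"); C=tuple(np.load("c1.npy",allow_pickle=True))
a=cv2.GaussianBlur(im,(3,3),0).astype(int); m=((a[...,0]-a[...,2])>5).astype(np.uint8)
n,l,st,ce=cv2.connectedComponentsWithStats(m)
i=l[207,305]; c=max(cv2.findContours((l==i).astype(np.uint8),0,2)[0],key=cv2.contourArea)
r=cv2.minAreaRect((px2w("wrist",c[:,0,:],.007,C)[:,:2]*1000).astype(np.float32))
print(st[i],r,cv2.boxPoints(r).round(1))
p=np.array([(552,344),(700,357),(672,512),(530,500)])/4+(150,100)
w=px2w("wrist",p,.008,C)[:,:2]*1000;print(w.round(1),np.linalg.norm(w-np.roll(w,-1,0),axis=1).round(1),w.mean(0).round(1))
x=(w[2]+w[3]-w[0]-w[1]);print("flap x dir deg",np.degrees(np.arctan2(x[1],x[0])))
# rough reach checks: lean pose and regrip pose
from scipy.spatial.transform import Rotation as Ro
al=np.radians(13)  # dish long axis dir yaw
E
```

```text
[ 283  186   42   42 1344] ((521.3226928710938, 343.4774169921875), (59.14793395996094, 65.77057647705078), 64.92971801757812) [[479.  330.6]
 [538.6 302.8]
 [563.6 356.3]
 [504.1 384.2]]
[[479.6 331.4]
 [504.4 384.4]
 [563.5 355.7]
 [538.7 302.8]] [58.5 65.7 58.4 65.7] [521.6 343.6]
flap x dir deg -25.835719899639994
```

```bash
python3 - <<'E'
from h import *
robot.move_pose([.40,-.02,.36],[180,0,0])
np.save("c2.npy",np.array(cal("wrist"),dtype=object),allow_pickle=True)
im=robot.grab_frame("wrist")
cv2.imwrite("pics/w2.png",im); cv2.imwrite("pics/w2b.png",cv2.resize(im,(800,600),interpolation=cv2.INTER_CUBIC)); print(robot.observe()["time"])
E
```

```text
3.2583
```

View pics/w2b.png

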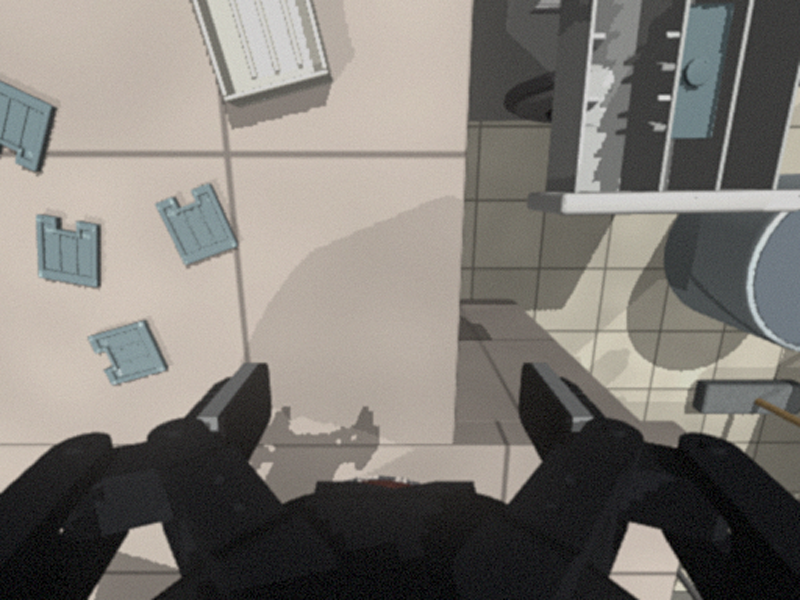

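w2: the dish's near corners are at (228,102) and (329,75). The wide compartment's rims are at x of about 588 and 675, with ribs around rows 35 to 127. I'll measure the dish, then take a close view of the guides.

```bash
python3 - <<'E'
from h import *
C=tuple(np.load("c2.npy",allow_pickle=True))
w=px2w("wrist",np.array([(228,102),(329,75),(194,0),(313,0)])/1.5625,.033,C)[:,:2];print("dish",w.round(4),np.linalg.norm(w[0]-w[1]))
d=w[1]-w[0];print("short-side yaw",np.degrees(np.arctan2(d[1],d[0]))+90)
for a,b in((0,2),(1,3)):
    d=w[b]-w[a];print("long yaw",np.degrees(np.arctan2(d[1],d[0])))
print("panel top",px2w("wrist",np.array([(562,193),(562,211),(530,195)])/1.5625,.066,C).round(4))
robot.move_pose([.485,-.21,.25],[180,0,0])
np.save("c3.npy",np.array(cal("wrist"),dtype=object),allow_pickle=True)
im=robot.grab_frame("wrist")
cv2.imwrite("pics/w3.png",im); cv2.imwrite("pics/w3b.png",cv2.resize(im,(800,600),interpolation=cv2.INTER_CUBIC)); print(robot.observe()["time"])
E
```

```text
dish [[0.5373 0.1271]
 [0.5589 0.0373]
 [0.6151 0.1473]
 [0.6152 0.0483]] 0.09240760023869875
short-side yaw 13.503792299669726
long yaw 14.550161894098686
long yaw 11.091264113662719
panel top [[ 0.4604 -0.1624  0.066 ]
 [ 0.4454 -0.164   0.066 ]
 [ 0.4587 -0.1353  0.066 ]]
4.2417
```

View pics/w3b.png

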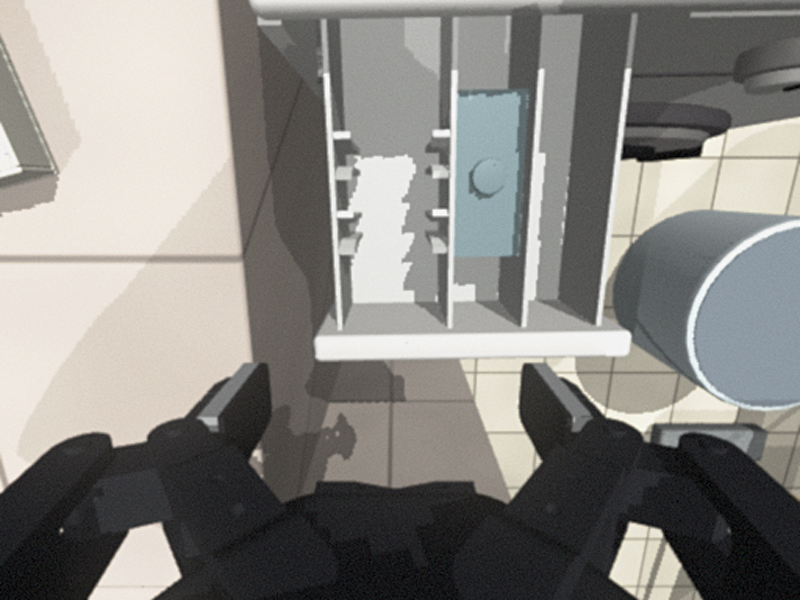

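```bash
python3 - <<'E'
from h import *
im=cv2.imread("pics/w3.png"); cv2.imwrite("pics/w3c.png",cv2.resize(im[70:235,195:305],None,fx=3.6*1,fy=3.6,interpolation=cv2.INTER_CUBIC))
E
```

```text
(no output)
```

View pics/w3c.png

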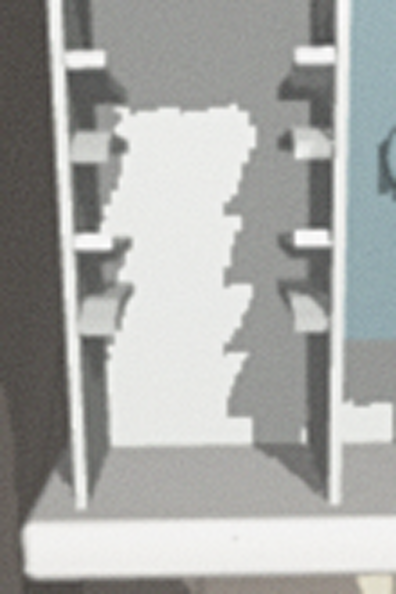

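Crop: the front guide lies between the rib tops at v≈240 and ≈330, the rear guide between ≈58 and ≈155, and the panel's inner top edge is at v≈520. I'll cross-check these with the given sizes.

```bash
python3 - <<'E'
from h import *
C=tuple(np.load("c3.npy",allow_pickle=True))
print("cam",(-C[1].T@C[2]).round(4),"axis",C[1][2].round(3))
f=lambda P,z:px2w("wrist",np.array(P)/3.6+(195,70),z,C)[:,:2].round(4)
for z in(.05,.054,.058):
    print(z,"rear-rib tops (rear,front guide)",f([(90,52),(90,65),(95,233),(95,247),(100,297),(100,330)],z).tolist())
    print("  rim inner L/R @v250, outer L",f([(74,250),(331,250),(62,250),(345,250)],z).tolist(), "rim ends",f([(81,508),(335,503)],z).tolist())
print("panel inner/outer top",f([(200,519),(200,577),(28,550)],.066).tolist(),px2w("wrist",np.array([(316,345),(629,345)])/1.5625,.066,C).round(4).tolist())
E
```

```text
cam [ 0.5504 -0.2096  0.3224] axis [-0.261  0.001 -0.965]
0.05 rear-rib tops (rear,front guide) [[0.5829, -0.1783], [0.5797, -0.1782], [0.5358, -0.1782], [0.5319, -0.1781], [0.518, -0.1791], [0.5086, -0.1788]]
  rim inner L/R @v250, outer L [[0.5311, -0.1722], [0.5311, -0.2442], [0.5311, -0.1688], [0.5311, -0.2481]] rim ends [[0.4547, -0.1715], [0.4563, -0.2479]]
0.054 rear-rib tops (rear,front guide) [[0.5824, -0.1788], [0.5792, -0.1787], [0.536, -0.1787], [0.5322, -0.1786], [0.5185, -0.1795], [0.5092, -0.1793]]
  rim inner L/R @v250, outer L [[0.5314, -0.1727], [0.5314, -0.2437], [0.5314, -0.1694], [0.5314, -0.2475]] rim ends [[0.4561, -0.1721], [0.4577, -0.2474]]
0.058 rear-rib tops (rear,front guide) [[0.582, -0.1792], [0.5788, -0.1791], [0.5362, -0.1791], [0.5325, -0.179], [0.519, -0.18], [0.5098, -0.1797]]
  rim inner L/R @v250, outer L [[0.5317, -0.1733], [0.5317, -0.2432], [0.5317, -0.17], [0.5317, -0.247]] rim ends [[0.4575, -0.1727], [0.4591, -0.2468]]
panel inner/outer top [[0.4571, -0.2075], [0.4393, -0.2074], [0.4476, -0.1581]] [[0.4498, -0.1577, 0.066], [0.4499, -0.364, 0.066]]
```

```bash
python3 - <<'E'
from h import *
C=tuple(np.load("c3.npy",allow_pickle=True)); print(px2w("wrist",np.array([(56,173)])/1.5625,.033,C))
robot.move_pose([.54,.12,.28],[180,0,0])
np.save("c4.npy",np.array(cal("wrist"),dtype=object),allow_pickle=True)
im=robot.grab_frame("wrist")
cv2.imwrite("pics/w4.png",im); cv2.imwrite("pics/w4b.png",cv2.resize(im,(800,600),interpolation=cv2.INTER_CUBIC)); print(robot.observe()["time"])
E
```

```text
[[0.55935859 0.01651205 0.033     ]]
5.5583
```

View pics/w4b.png

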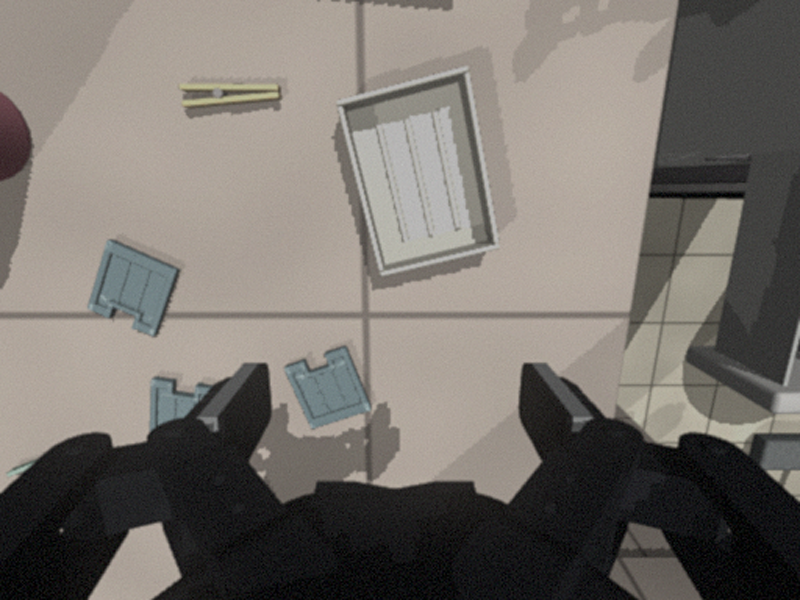

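w4: dish rim corners are (339,103), (469,68), (497,247) and (381,275). The target flap is at (135,287), the pin at (230,95), and the bottle at the left edge. Next I'll compute these and check reach for the lean and regrip poses.

```bash
cat >> h.py <<'E'
from scipy.spatial.transform import Rotation as Ro
def eul(X,Z):  # tool x,z axes -> rpy
    Z=np.array(Z)/np.linalg.norm(Z); X=np.array(X)-np.dot(X,Z)*Z; X/=np.linalg.norm(X)
    return Ro.from_matrix(np.c_[X,np.cross(Z,X),Z]).as_euler("xyz",degrees=True)
def tcp(grasp,Z,d=.054): return np.array(grasp)-d*np.array(Z)/np.linalg.norm(Z)
E
python3 - <<'E'
from h import *
C=tuple(np.load("c4.npy",allow_pickle=True))
w=px2w("wrist",np.array([(339,103),(469,68),(497,247),(381,275)])/1.5625,.033,C)[:,:2]
e=np.roll(w,-1,0)-w; print(w.round(4),np.linalg.norm(e,axis=1).round(4),np.degrees(np.arctan2(e[:,1],e[:,0])).round(1),w.mean(0).round(4))
p=px2w("wrist",np.array([(112,241),(181,268),(154,335),(91,306)])/1.5625,.008,C)[:,:2];print("flap",p.round(4),p.mean(0).round(4))
print("pin",px2w("wrist",np.array([(180,95),(280,92)])/1.5625,.01,C).round(3).tolist())
yaw=np.radians(13); u=np.array([np.cos(yaw),np.sin(yaw),0]); n=np.array([-np.sin(yaw),np.cos(yaw),0]); k=np.array([0,0,1.])
wall=np.r_[(w[0]+w[3])/2,0]; print("wall mid",wall)
for off in(-.03,0.,):
  for ang in(45,50):
    a=np.radians(ang); fx=-n*np.cos(a)+k*np.sin(a); fn=n*np.sin(a)+k*np.cos(a)
    foot=wall+u*off+n*(.033/np.tan(a)); c=foot+.033*fx+.004*fn
    P=tcp(c,-fn); q1=robot.ik(P,eul(fx,-fn)); P2=tcp(foot+.060*fx+.004*fn,-fx)
    print(off,ang,c.round(3),P.round(3),q1, P2.round(3)); 
    for s in(1,-1): print("   regrip",s,robot.ik(P2,eul(s*u,-fx)))
for yw in(90,-90): print(robot.ik([.5215,-.208,.12],[180,0,yw]))
E
```

```text
[[0.6624 0.1579]
 [0.6845 0.0674]
 [0.5606 0.0402]
 [0.5388 0.1296]] [0.0932 0.1268 0.092  0.1268] [ -76.3 -167.6  103.7   12.9] [0.6116 0.0988]
flap [[0.5624 0.3523]
 [0.5397 0.2984]
 [0.4801 0.3302]
 [0.5066 0.3804]] [0.5222 0.3403]
pin [[0.672, 0.28, 0.01], [0.674, 0.205, 0.01]]
wall mid [0.60058547 0.14374721 0.        ]
-0.03 45 [0.569 0.149 0.026] [0.56  0.186 0.064] [ 21.49277203  23.82653746  -6.65029957  67.92414375 -44.37511837
 -78.07585333] [0.581 0.093 0.083]
   regrip 1 [-18.09074955  29.32056266   1.07874374  89.06978877  37.26707798
 139.54256201]
   regrip -1 [-18.09074955  29.32056266   1.07874374  89.06978877  37.26707798
 -40.45743799]
-0.03 50 [0.569 0.146 0.028] [0.56  0.187 0.063] [ 22.76284932  27.0447531   -4.56069894  69.81937174 -49.02105611
 -75.01431378] [0.581 0.096 0.09 ]
   regrip 1 [-16.69451386  25.18039506  -1.51567262  85.87509311  33.94356616
 143.33506216]
   regrip -1 [-16.69451386  25.18039506  -1.51567262  85.87509311  33.94356616
 -36.66493784]
0.0 45 [0.598 0.156 0.026] [0.589 0.193 0.064] [ 21.09775229  28.10822501  -1.09003952  68.81980176 -44.43152514
 -78.62310266] [0.611 0.1   0.083]
   regrip 1 [-16.69365168  33.52823708   6.85565661  89.67950571  37.89773807
 141.11571528]
   regrip -1 [-16.69365168  33.52823708   6.85565661  89.67950571  37.89773807
 -38.88428472]
0.0 50 [0.598 0.153 0.028] [0.589 0.193 0.063] [ 22.31272391  31.20600535   1.00531316  70.71496739 -49.10825788
 -75.6882987 ] [0.61  0.102 0.09 ]
   regrip 1 [-15.3432605   29.49469453   4.1823826   86.40829248  34.45297717
 144.84827522]
   regrip -1 [-15.3432605   29.49469453   4.1823826   86.40829248  34.45297717
 -35.15172478]
[-35.09055018   2.2064548  -17.60330335  70.19024185   0.
  54.90944982]
[ -35.09055018    2.2064548   -17.60330335   70.19024185    0.
 -125.09055018]
```

```bash
python3 - <<'E'
from h import *
a=np.radians(-25.6); fx=np.array([np.cos(a),np.sin(a)])
g=np.array([.5218,.3427])-.003*fx
rot=[180,0,-25.6]
robot.set_gripper(.074)
robot.move_pose([*g,.20],rot)
robot.line_to([*g,.10],vel=.15)
print(robot.line_to([*g,.058],vel=.03,guard=5))
o=robot.observe();print(o["tool_pos"],o["ft_force"],o["gripper_width"],o["time"])
z=o["tool_pos"][2]
robot.line_to([*g,z+.003],vel=.05)
robot.set_gripper(.05)
o=robot.observe();print(o["tool_pos"],o["ft_force"],o["gripper_width"],o["time"])
np.save("D.npy",[o["tool_pos"][2]-.004])
robot.line_to([*g,.17],vel=.12)
im=robot.grab_frame("wrist");cv2.imwrite("pics/w5.png",cv2.resize(im,(800,600)))
o=robot.observe();print(o["tool_pos"],o["ft_force"],o["gripper_width"],o["time"])
E
```

```text
True
[0.51898263 0.34394054 0.06370679] [-2.22327613 -1.10210342  6.27057492] 0.07409638481470973 12.2333
[0.52004467 0.34448156 0.0681724 ] [-1.03927283 -0.40967543  8.75029504] 0.05794288553617299 12.7667
[0.5185505  0.34376907 0.16875848] [-0.60349089  0.52163739 -0.04078135] 0.05767951778849871 13.825
```

View pics/w5.png

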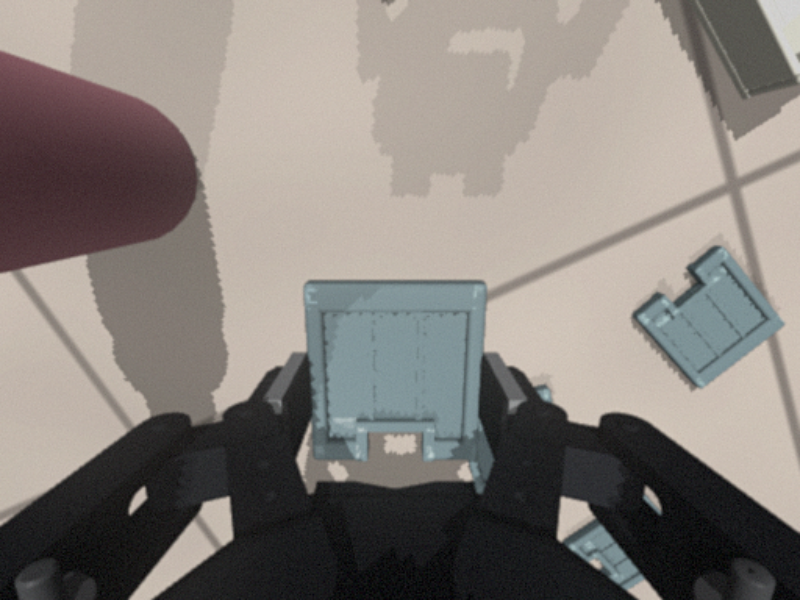

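```bash
cat >> h.py <<'E'
yaw=np.radians(13); u=np.array([np.cos(yaw),np.sin(yaw),0]); n=np.array([-np.sin(yaw),np.cos(yaw),0]); k=np.array([0,0,1.])
wall=np.array([.601,.1448,0]); ang=np.radians(48); off=-.02
fx=-n*np.cos(ang)+k*np.sin(ang); fn=n*np.sin(ang)+k*np.cos(ang)
foot=wall+u*off+n*(.033/np.tan(ang)); cen=foot+.033*fx+.004*fn
E
python3 - <<'E'
from h import *
D=float(np.load("D.npy")[0]); P=tcp(cen-.0024*fx+.0015*fn,-fn,D); rot=eul(fx,-fn)
robot.move_pose(P+.07*k,rot)
robot.line_to(P+.012*k,vel=.12)
print(robot.line_to(P-.004*k,vel=.025,guard=3))
o=robot.observe();print("err",(o["tool_pos"]-P).round(4),o["ft_force"],o["time"])
robot.set_gripper(.076)
robot.line_to(P+.07*fn,vel=.12)
s=robot.grab_frame("scene");t=robot.grab_frame("top")
cv2.imwrite("pics/s6.png",s);cv2.imwrite("pics/t6.png",t)
robot.line_to(P+.12*fn+.06*k,vel=.25)
robot.move_pose([.52,.12,.28],[180,0,0])
np.save("c7.npy",np.array(cal("wrist"),dtype=object),allow_pickle=True)
im=robot.grab_frame("wrist");cv2.imwrite("pics/w7.png",im)
a=cv2.resize(im[0:240,130:390],None,fx=2,fy=2,interpolation=cv2.INTER_CUBIC)
b=cv2.resize(s[170:290,190:310],(480,480),interpolation=cv2.INTER_CUBIC)[:480]
a=cv2.copyMakeBorder(a,0,0,0,0,0); m=np.zeros((480,800,3),np.uint8); m[:, :520]=a[:480,:520]; m[:280,520:]=cv2.resize(b,(280,280)); cv2.imwrite("pics/w7b.png",m)
print(robot.observe()["time"])
E
```

```text
True
err [-0.     -0.     -0.0018] [-0.17360992  0.87134571  3.99545961] 15.9583
21.2583
```

View pics/w7b.png

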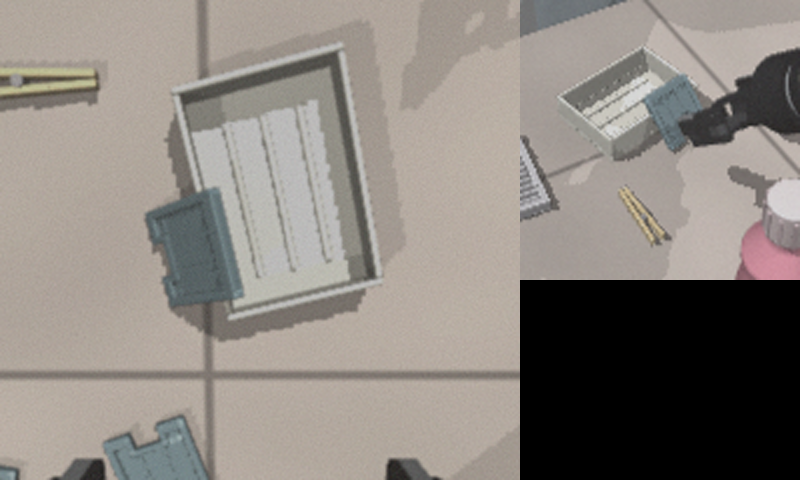

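The flap is leaning on the dish's long side, notch end on the ledge at (147,213)-(172,306) and top edge inside the rim at (217,187)-(242,296). I'll compare this with the predicted geometry.

```bash
python3 - <<'E'
from h import *
C=tuple(np.load("c7.npy",allow_pickle=True))
for nm,s,t in(("foot low",0,0),("foot up",0,.008),("top low",.066,0),("top up",.066,.008)):
    P=[foot+s*fx+t*fn+v*u for v in(.03,-.03)]
    print(nm,((w2px("wrist",P,C)-(130,0))*2).round(0).tolist(),np.round(P[0][2],3))
w=px2w("wrist",np.array([(176,90),(342,44),(381,281),(230,319)])/2+(130,0),.033,C)[:,:2]
e=np.roll(w,-1,0)-w; print(w.round(4).tolist(),np.degrees(np.arctan2(e[:,1],e[:,0])).round(1),w.mean(0).round(4))
print(px2w("wrist",np.array([(217,187),(242,296)])/2+(130,0),.05,C).round(4))
print(px2w("wrist",np.array([(147,213),(172,306)])/2+(130,0),.005,C).round(4))
E
```

```text
foot low [[156.0, 208.0], [180.0, 301.0]] 0.0
foot up [[145.0, 210.0], [170.0, 304.0]] 0.005
top low [[220.0, 183.0], [246.0, 294.0]] 0.049
top up [[209.0, 185.0], [235.0, 297.0]] 0.054
[[0.6629, 0.1571], [0.6848, 0.0685], [0.5613, 0.0396], [0.5388, 0.1289]] [ -76.1 -166.8  104.1   12.8] [0.612  0.0985]
[[0.6121 0.1348 0.05  ]
 [0.5543 0.1215 0.05  ]]
[[0.6008 0.1807 0.005 ]
 [0.5432 0.1673 0.005 ]]
```

Prediction and picture agree to about 2 mm. Next: regrip the top edge, lift, and go above the guides.

```bash
python3 - <<'E'
from h import *
a=np.radians(49); fx=-n*np.cos(a)+k*np.sin(a); fn=n*np.sin(a)+k*np.cos(a)
ft=foot-.0017*u-.001*n
P=ft+(.050+.0726)*fx+.004*fn; rot=eul(-u,-fx)
robot.set_gripper(.034)
robot.move_pose(P+.09*fx,rot)
robot.line_to(P+.03*fx,vel=.15)
print(robot.line_to(P,vel=.04,guard=4))
o=robot.observe();print("err",(o["tool_pos"]-P).round(4),o["ft_force"],o["gripper_width"],o["time"])
robot.set_gripper(.003)
o=robot.observe();print("err",(o["tool_pos"]-P).round(4),o["ft_force"],o["gripper_width"],o["time"])
robot.line_to(o["tool_pos"]+.10*k,vel=.12)
robot.move_pose([.5215,-.208,.225],[180,0,-90])
o=robot.observe();print(o["tool_pos"],o["ft_force"],o["gripper_width"],o["time"])
np.save("c8.npy",np.array(cal("wrist"),dtype=object),allow_pickle=True)
im=robot.grab_frame("wrist");t=robot.grab_frame("top");s=robot.grab_frame("scene")
cv2.imwrite("pics/w8.png",im);cv2.imwrite("pics/t8.png",t);cv2.imwrite("pics/s8.png",s)
m=np.zeros((576,800,3),np.uint8); m[:384,:512]=im; m[:288,512:]=cv2.resize(t[140:240,320:420],(288,288),interpolation=cv2.INTER_CUBIC);m[288:,512:]=cv2.resize(s[60:180,150:270],(288,288),interpolation=cv2.INTER_CUBIC)
cv2.imwrite("pics/w8b.png",m)
E
```

```text
False
err [ 0.0001 -0.0001  0.0002] [0.46207666 0.37486502 0.69159428] 0.033370881620789744 26.4083
err [0.0002 0.     0.0005] [-0.93316091  1.61756484  4.53460289] 0.006070250070433818 26.7583
[ 0.52147656 -0.20749257  0.22443817] [ 0.01829217  1.37959118 -0.11608366] 0.006289609135681476 29.1083
```

View pics/w8b.png

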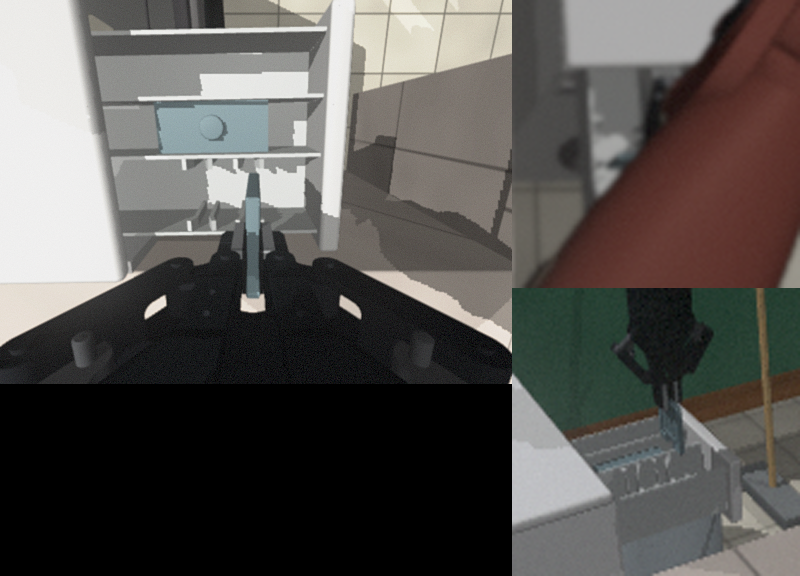

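The flap hangs vertically in the grip at (253,175)-(253,297). The front-guide ribs on the partition are near columns 237 and 260, and the rear ones near 184 and 212. I'll measure the offsets numerically.

```bash
python3 - <<'E'
from h import *
C=tuple(np.load("c8.npy",allow_pickle=True)); im=cv2.imread("pics/w8.png"); g=cv2.cvtColor(im,6)
for r in(158,161,164,167): print(r,g[r,178:272:1].tolist())
print("rims col",g[148:162,225].tolist(), g[226:242,160].tolist())
ft=.2244-.0566-.066
for z in(.055,.06,.065):
    print(z,"partition face y",px2w("wrist",[(225,157),(225,233)],z,C)[:,1].round(4),"ribs x",px2w("wrist",[(237,160),(261,160),(184,160),(212,160)],z,C)[:,0].round(4))
for dx in(-.004,.004):
  print("pred flap bottom,top -y corner",w2px("wrist",[(.5215+dx,-.238,ft),(.5215+dx,-.238,ft+.066),(.5215+dx,-.178,ft+.066)],C).round(0).tolist())
for r in(172,174,176,178,185,215): print(r,im[r,240:268].astype(int)@np.array([1,0,-1]))
E
```

```text
158 [228, 226, 224, 224, 228, 227, 220, 218, 201, 199, 200, 200, 206, 200, 205, 203, 203, 198, 196, 181, 174, 178, 175, 176, 174, 182, 192, 187, 180, 192, 196, 206, 205, 195, 168, 159, 157, 155, 159, 167, 183, 184, 181, 181, 181, 183, 174, 173, 170, 171, 169, 166, 172, 168, 168, 178, 183, 186, 180, 162, 145, 139, 135, 135, 132, 127, 145, 158, 163, 167, 167, 164, 165, 165, 157, 151, 133, 120, 122, 129, 136, 149, 166, 166, 162, 161, 156, 155, 151, 147, 147, 150, 149, 145]
161 [136, 136, 141, 176, 229, 234, 229, 199, 124, 95, 103, 100, 102, 102, 99, 96, 87, 87, 86, 88, 86, 82, 96, 118, 135, 139, 149, 166, 180, 186, 202, 206, 208, 196, 143, 92, 92, 115, 140, 145, 147, 142, 146, 145, 146, 145, 147, 145, 147, 147, 141, 145, 143, 147, 156, 209, 234, 236, 235, 198, 125, 101, 102, 106, 100, 108, 138, 147, 147, 142, 143, 141, 147, 145, 143, 151, 164, 179, 181, 177, 179, 193, 206, 207, 209, 194, 158, 145, 143, 142, 146, 145, 147, 143]
164 [143, 142, 137, 166, 223, 233, 236, 226, 143, 99, 101, 98, 104, 105, 99, 106, 94, 87, 95, 116, 134, 139, 144, 145, 143, 142, 144, 154, 174, 189, 202, 206, 207
[... 1174 characters left out ...]
flap bottom,top -y corner [[257.0, 170.0], [259.0, 194.0], [258.0, 297.0]]
pred flap bottom,top -y corner [[246.0, 170.0], [243.0, 194.0], [244.0, 297.0]]
172 [-3 -2  0 -1 -2 -3 -2 -3 -2 -1  0  4  4  0  2 -2  1  2 -1 -1 -1  0  0 -1
 -1 -1  0 -3]
174 [-1 -3 -2 -1 -2 -1  0  1  2  9 13 10 10  9 15 12  8 10  6  1 -3 -1 -2 -1
 -1  0 -2 -2]
176 [-1 -2 -1 -2 -1  0 -2  0  6 13 11 11 10  8 12  7 10 11  7  1 -4  0 -1 -1
 -1 -2 -3 -2]
178 [-2 -2 -2 -2 -1  0 -2 -2  6 12 13 11 13  9 13 11 11 10  5  1 -1 -2 -2 -1
 -2 -1 -2 -2]
185 [-2 -2 -3 -1 -2 -2 -3  7 11 12 12 12 14 15 12 13 12 11  8  1 -4 -2 -2 -1
 -2  1 -3 -2]
215 [ 0 -2  0 -3  0 17 25 26 27 25 27 26 25 24 21 29 22 25 22 17  7  0  0 -3
  0  1 -2  2]
```

Front-guide centre is x≈0.5238, y≈-0.2077. The flap in hand sits about 0.8 mm to -x and 1.3 mm to +y of the TCP. I'll correct for that and lower under guard.

```bash
python3 - <<'E'
from h import *
x,y=.5246,-.209
robot.line_to([x,y,.20],vel=.08)
hit=robot.line_to([x,y,.108],vel=.035,guard=5)
o=robot.observe();print(hit,o["tool_pos"],o["ft_force"],o["torque"],o["gripper_width"],o["time"])
im=robot.grab_frame("wrist");cv2.imwrite("pics/w9.png",im)
E
```

```text
True [ 0.52481069 -0.20920787  0.12459849] [ 0.42435155 -0.87988683  4.38209302] [-0.15733951 -0.07886822  0.00784944] 0.006579309415244007 31.625
```

```bash
python3 - <<'E'
from h import *
p=robot.observe()["tool_pos"]
hit=robot.line_to([.5246,-.209,p[2]-.006],vel=.02,guard=9)
o=robot.observe();print(hit,o["tool_pos"],o["ft_force"],o["torque"],o["time"])
robot.set_gripper(.016)
o=robot.observe();print(o["tool_pos"],o["ft_force"],o["gripper_width"],o["time"])
robot.line_to([.5246,-.209,.19],vel=.1)
np.save("c10.npy",np.array(cal("wrist"),dtype=object),allow_pickle=True)
im=robot.grab_frame("wrist");cv2.imwrite("pics/w10.png",im)
C=cal("wrist")
for z in(.062,.068):
  print(z,w2px("wrist",[(.5238+a,-.2077+b,z) for a,b in((-.004,-.03),(.004,-.03),(.004,.03),(-.004,.03))],C).round(1).tolist())
cv2.imwrite("pics/w10b.png",cv2.resize(im[70:310,150:360],None,fx=2.5,fy=2.5,interpolation=cv2.INTER_CUBIC))
print(robot.observe()["time"])
E
```

```text
True [ 0.52560766 -0.20944681  0.12457402] [0.67052546 0.67016171 5.80789896] [ 0.21287814 -0.01782322 -0.02695101] 31.8833
[ 0.52489967 -0.20909967  0.12351361] [-0.97860335 -0.54271744  0.06743877] 0.015957281202694996 32.1417
0.062 [[257.1, 170.6], [246.6, 170.6], [247.0, 243.0], [256.8, 243.0]]
0.068 [[257.3, 172.1], [246.4, 172.1], [246.9, 246.4], [257.0, 246.3]]
33.0
```

View pics/w10b.png

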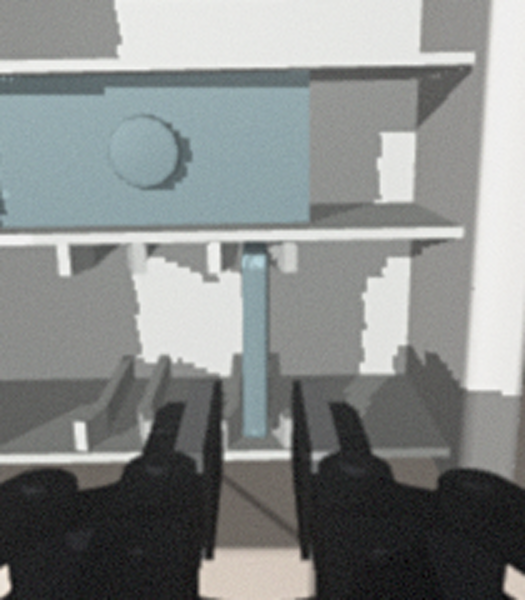

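The crop (view 12) shows the flap upright in the front guides at columns 243-267, rows 252-437. Its top is level with the rims: the 60:68 mm proportion matches at 74:84 px. The fingers are clear. Next is the gentle push, with a closed tilted gripper under guard.

```bash
python3 - <<'E'
from h import *
Z=np.array([1,0,-1])/np.sqrt(2); T=.0726
tp=lambda x,z:tcp([x,-.26,z],Z,T)
robot.line_to([.5246,-.209,.26],vel=.2)
robot.set_gripper(0)
best=None
for X in([-1,0,-1],[1,0,1]):
    r=eul(X,Z); q=[robot.ik(tp(x,.035),r) for x in(.40,.52,.65)]; print(X,[None if a is None else a.round(0).tolist() for a in q])
    if best is None and all(a is not None for a in q): best=r
robot.move_pose(tp(.39,.16),best)
robot.line_to(tp(.39,.035),vel=.12)
hit=robot.line_to(tp(.475,.035),vel=.03,guard=2)
o=robot.observe();print(hit,"tip",(o["tool_pos"]+T*Z).round(4),o["ft_force"],o["time"])
E
```

```text
[-1, 0, -1] [None, [-59.0, -36.0, -62.0, 38.0, 37.0, -50.0], [-46.0, -13.0, -46.0, 22.0, 30.0, -36.0]]
[1, 0, 1] [None, [-59.0, -36.0, -62.0, 38.0, 37.0, 130.0], [-46.0, -13.0, -46.0, 22.0, 30.0, 144.0]]Traceback (most recent call last):
  File "<stdin>", line 10, in <module>
  File "scipy/spatial/transform/_rotation.pyx", line 1428, in scipy.spatial.transform._rotation.Rotation.from_euler
  File "scipy/spatial/transform/_rotation.pyx", line 541, in scipy.spatial.transform._rotation._format_angles
ValueError: Expected `angles` to be at most 2-dimensional with width equal to number of axes specified, got () for shape
```

```bash
cat > push.py <<'E'
from h import *
T=.0726
def setup(deg):
    a=np.radians(deg); Z=np.array([np.sin(a),0,-np.cos(a)]); return Z,eul([-np.cos(a),0,-np.sin(a)],Z)
tp=lambda x,z,Z:tcp([x,-.26,z],Z,T)
E
python3 - <<'E'
from push import *
for d in(40,35,30,25,20):
    Z,r=setup(d); q=[robot.ik(tp(x,z,Z),r) for x,z in((.41,.15),(.41,.04),(.45,.04),(.52,.04),(.65,.04))]
    print(d,[a is not None for a in q])
    if all(a is not None for a in q): break
np.save("deg.npy",d)
robot.move_pose(tp(.41,.15,Z),r)
robot.line_to(tp(.41,.04,Z),vel=.12)
hit=robot.line_to(tp(.475,.04,Z),vel=.03,guard=2)
o=robot.observe();print(hit,"tip",(o["tool_pos"]+T*Z).round(4),o["ft_force"],o["time"])
cv2.imwrite("pics/t11.png",robot.grab_frame("top"))
E
```

```text
40 [False, False, False, True, True]
35 [False, False, True, True, True]
30 [True, True, True, True, True]
True tip [ 0.4387 -0.2596  0.0395] [ 0.23222802 -0.0178279  -0.36806641] 37.0167
```

```bash
python3 - <<'E'
from push import *
d=float(np.load("deg.npy")); Z,r=setup(d)
x=.4387
for tx,v,g in((.54,.06,9),(.70,.05,9)):
    hit=robot.line_to(tp(tx,.04,Z),vel=v,guard=g)
    o=robot.observe();print(hit,"tip",(o["tool_pos"]+T*Z).round(4),o["ft_force"],o["time"])
    if hit: break
E
```

```text
False tip [ 0.54   -0.2603  0.0403] [-1.65093774  0.50266184 -0.94411386] 38.9167
True tip [ 0.613  -0.2597  0.039 ] [-4.99981308 -0.19911199  3.93943934] 40.5417
```

```bash
python3 - <<'E'
from push import *
d=float(np.load("deg.npy")); Z,r=setup(d)
print("worktop edge x",px2w("top",np.array([(600,253)])/1.5625,.101), px2w("top",np.array([(590,349),(590,341)])/1.5625,.079))
C=tuple(np.load("c3.npy",allow_pickle=True)); print("washer front from w3 (row12)",px2w("wrist",np.array([(400,12),(400,4)])/1.5625,.1,C))
o=robot.observe();print("rest",o["ft_force"],(o["tool_pos"]+T*Z).round(4))
hit=robot.line_to(tp(.66,.04,Z),vel=.03,guard=12)
o=robot.observe();print(hit,"tip",(o["tool_pos"]+T*Z).round(4),o["ft_force"],o["time"])
a=np.radians(d); print("body corner",(o["tool_pos"]+.043*np.array([np.cos(a),0,np.sin(a)])).round(3))
E
```

```text
worktop edge x [[ 0.63209736 -0.27778594  0.101     ]] [[ 0.44366975 -0.25459168  0.079     ]
 [ 0.45944906 -0.25538476  0.079     ]]
washer front from w3 (row12) [[ 0.62929825 -0.21201839  0.1       ]
 [ 0.63254562 -0.21200675  0.1       ]]
rest [-4.99981308 -0.19911199  3.93943934] [ 0.613  -0.2597  0.039 ]
True tip [ 0.613  -0.2597  0.0385] [-2.42722683 -0.38932281  2.53833849] 40.8667
body corner [ 0.614 -0.26   0.123]
```

It's a hard stop at the same place twice, with the body clear of the worktop. The panel's back should then be near 0.636 and the washer front near 0.632, so it looks shut. I'll back off and check for a gap numerically.

```bash
python3 - <<'E'
from push import *
d=float(np.load("deg.npy")); Z,r=setup(d)
p=robot.observe()["tool_pos"]
robot.line_to(p-[.06,0,0],vel=.08)
robot.line_to(p+[-.06,0,.16],vel=.2)
robot.move_pose([.53,-.22,.27],[180,0,180])
C=cal("wrist"); im=robot.grab_frame("wrist"); cv2.imwrite("pics/w12.png",im); g=cv2.cvtColor(im,6)
for y in(-.19,-.21,-.23,-.30):
    xs=np.arange(.596,.662,.003)
    q=w2px("wrist",[(x,y,.079) for x in xs],C).round().astype(int)
    print(y,[(int(round(x*1000)),int(g[v,u])) for x,(u,v) in zip(xs,q) if 0<=v<384 and 0<=u<512])
t=robot.grab_frame("top"); cv2.imwrite("pics/t12.png",t); g2=cv2.cvtColor(t,6)
print("top col378 before",cv2.cvtColor(cv2.imread("pics/t0.png"),6)[150:230:2,378].tolist()); print("after",g2[150:185,378].tolist(), g2[150:185,362].tolist())
print(robot.observe()["time"])
E
```

```text
-0.19 [(596, 40), (599, 28), (602, 22), (605, 29), (608, 26), (611, 23), (614, 20), (617, 30), (620, 18), (623, 19), (626, 30), (629, 26), (632, 29), (635, 20), (638, 32), (641, 22), (644, 30), (647, 23), (650, 23), (653, 25), (656, 14), (659, 24), (662, 24)]
-0.21 [(596, 77), (599, 87), (602, 81), (605, 20), (608, 28), (611, 23), (614, 26), (617, 31), (620, 24), (623, 32), (626, 19), (629, 14), (632, 26), (635, 20), (638, 27), (641, 27), (644, 33), (647, 40), (650, 48), (653, 48), (656, 50), (659, 50), (662, 44)]
-0.23 [(596, 77), (599, 79), (602, 52), (605, 34), (608, 27), (611, 33), (614, 29), (617, 26), (620, 24), (623, 26), (626, 33), (629, 29), (632, 26), (635, 26), (638, 22), (641, 29), (644, 26), (647, 21), (650, 32), (653, 34), (656, 29), (659, 31), (662, 19)]
-0.3 [(596, 105), (599, 103), (602, 104), (605, 103), (608, 104), (611, 28), (614, 31), (617, 34), (620, 35), (623, 32), (626, 34), (629, 26), (632, 25), (635, 39), (638, 35), (641, 40), (644, 42), (647, 53), (650, 55), (653, 63), (656, 58), (659, 60), (662, 55)]
top col378 before [159, 159, 158, 159, 158, 152, 110, 80, 79, 74, 76, 77, 98, 119, 120, 119, 118, 116, 117, 119, 114, 105, 117, 119, 118, 118, 117, 106, 94, 94, 95, 95, 97, 100, 145, 156, 136, 82, 84, 87]
after [171, 172, 172, 172, 172, 172, 171, 172, 171, 171, 165, 150, 129, 122, 127, 132, 129, 115, 89, 61, 41, 27, 22, 19, 20, 23, 21, 22, 21, 21, 24, 28, 36, 36, 39] [171, 172, 172, 171, 171, 172, 172, 172, 172, 172, 169, 157, 136, 121, 124, 132, 130, 122, 100, 79, 75, 83, 86, 78, 70, 70, 68, 62, 52, 47, 54, 65, 68, 66, 52]
43.4583
```

The top view shows the panel band directly against the worktop edge with no dark gap. A slower, firmer push at the same place will confirm it's the real end stop.

```bash
python3 - <<'E'
from push import *
d=float(np.load("deg.npy")); Z,r=setup(d)
robot.move_pose(tp(.555,.14,Z),r)
robot.line_to(tp(.555,.04,Z),vel=.15)
hit=robot.line_to(tp(.64,.04,Z),vel=.03,guard=4)
o=robot.observe();print(hit,"contact tip",(o["tool_pos"]+T*Z).round(4),o["ft_force"],o["time"])
hit=robot.line_to(tp(.645,.04,Z),vel=.02,guard=18)
o=robot.observe();print(hit,"tip",(o["tool_pos"]+T*Z).round(4),o["ft_force"],o["time"])
robot.line_to(o["tool_pos"]-[.05,0,0],vel=.08)
robot.line_to(o["tool_pos"]+[-.06,0,.15],vel=.2)
t=robot.grab_frame("top"); print(cv2.cvtColor(t,6)[155:175,378].tolist()); print(robot.observe()["time"])
E
```

```text
True contact tip [ 0.6129 -0.2599  0.0394] [-3.93737311  0.25824045  3.67398397] 46.7833
True tip [ 0.613  -0.2599  0.0388] [-4.5120243   0.34994555  2.47907732] 47.175
[170, 170, 170, 170, 169, 165, 151, 128, 119, 125, 128, 128, 118, 98, 87, 87, 101, 104, 89, 76]
48.9
```

```bash
python3 - <<'E'
from h import *
robot.job_done(); print(robot.observe()["time"])
E
```

```text
the job is handed in; nothing more can be done
the job is handed in; nothing more can be done
```

The flap is in the front guides and the drawer is pushed to its stop. I handed the job in at about 49 s of the 72 s allowed.

**What I did:** I took the farthest of the four flaps (0.62 m from the base) and leaned it at about 48° on the dish's left long side. I then regripped it by its top edge and lowered it under guard to the floor of the front guides. After letting go, I pushed the drawer shut at about 0.06 m/s with the closed gripper.

**What the last checks showed:**
- **Flap:** The close view after release showed it upright in the front guides, its top level with the rims, and within about 1 mm of the position I had estimated for the guides.
- **Drawer:** It travelled about 0.174 m and stopped at the same place three times, the last time under an 18 N guard. The top view showed no gap at the worktop edge.

**What I could not check or that disagreed:**
- **After closing:** I had no direct view of the flap or the drawer's inner seam, because the wrist picture I took for that was blocked by the gripper.
- **Drawer height:** My early estimates differed by about 7 mm. I settled it by touching the floor with the flap.
- **Bottle, lint filter, clothespins and dish:** I did not re-measure them at the end. The dish had not moved when I checked it after leaning the flap.

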